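# Clamp the headphone hanger by its slip-clutch thumbscrew

## Robot

A 7-joint arm with a two-finger parallel gripper is mounted at the origin on the work surface. World frame = base frame: x ahead of the robot, y to its left, z up, the work surface at z = 0. Lengths are in m, angles in rad, forces in N, time in s.
With the tool pointing down it reaches from about 0.375 to 0.925 m from the base axis. Payload 3.1 kg.
Tool frame: the origin (TCP) lies between the finger pads; the fingertips stand 17 mm ahead of it and the grasp point (between the pads) lies 2 mm behind it (manip.nose_length is the distance from the TCP to the fingertips, in m); z points along the fingers, y is the line along which they close (so a half turn about z gives the same grasp; the last joint's range is limited). The gripper opens to 85 mm and grips with 20 to 120 N. Pads are 22 mm wide; open, the fingers measure 114 mm over their backs; the gripper's body (76 mm by 85 mm) begins 54 mm behind the grasp point. The pads swing forward as they close: fully open they stand 13 mm farther back than shut.
Start: joints at [1.214, 0.383, 0.044, 1.598, -0.018, 1.161, -0.05], TCP at [0.166, -0.628, 0.248] pointing down, gripper open.
Joint ranges: [-2.61, 2.61], [-0.41, 2.15], [-1.48, 1.57], [0, 2.5], [-1.57, 4.71], [0.05, 1.97], [-2.85, 2.85]. Speed limits (rad/s): [2.79, 2.79, 3.14, 3.14, 3.14, 3.14, 3.14].

## Interface

Orientations are given as [roll, pitch, yaw] about the fixed x, y, z axes, in that order (R = Rz(yaw) Ry(pitch) Rx(roll)).
In Python, from cell import manip, eyes, job gives the robot as it stands.
- The arm moves only by the tool arm_command, never from a script. Its argument "series" is a list of rows, each a list of 6 numbers: the shift along the tool's x, y, z in m, then the turn, a rotation vector about the tool's x, y, z in rad. A call has 1 to 20 rows; each row is the pose to reach, as a shift and turn from the pose commanded when the call began, along the tool's axes at that moment; what a row does not reach only later rows make up. A row lasts 1/12 s, in which the tool goes at most 41.7 mm and 7.16 degrees, less where a joint would pass 70% of its speed; a pose out of reach is approached as far as the arm can. A call with a gripper value outside its range is refused whole. "gripper" is the gripper's target within -1 to 1 (shut at 1, half-way at 0, fully open at -1), set as the call begins (left out, the last holds). The fingers move at their own pace and stop on an object; the grip force is fixed at half the most. Time passes only in rows, so rows that repeat a pose let the fingers close. It gives the time, the measured TCP pose, the force, the opening and the grip force at its end, in the units of the state.
- manip.observe(): the state, without advancing time (a new reading comes with each control period).
- eyes.get_image(name): name is "scene" or "top" or "wrist"; returns a dict with "color" (420x560x3 uint8, blue, green, red), "fx", "fy", "cx", "cy" (pixels), "k1" (the pictures are not rectified: a ray, as slopes to the right and down, at radius r is drawn at 1 + k1 r^2 times it, then the intrinsics apply), "R" (3x3) and "t" (3): a world point X has camera coordinates R X + t; the wrist camera has in their place "mount" (4x4, takes a point from camera to tool coordinates, whose origin is the TCP and whose axes are the flange's). Camera axes: x right, y down, z forward; pixel columns grow to the right and rows downward; lengths in m; the calibration is good to about 2 mm. A picture is of the moment at which its call begins: read the wrist's pose just before it. There is no depth.
- job.finish_job(): hands the job in; it is judged then, once.
The state is a dict: "clock": time; "qpos": joint angles; "qd": joint speeds; "effort": joint torques, N m; "ee_pos": TCP position; "orientation": TCP orientation; "force": force on the tool from outside, world axes, zero at the start; "wrist_torque": the same for the moment, N m; "finger_gap": opening from 0.0 (shut) to 1.0 (fully open); "grasp_force": force on a finger pad.
Only numpy, scipy, OpenCV 4.12 (cv2) and the standard library are available. Lean on these libraries where they do the work, as an engineer would, in place of code of your own. Each camera call takes 0.05 s, during which the arm holds its last target. There are 200 camera calls.

## Task

Slide the headphone hanger along the hook rail until it is fully up against the end bracket that has the white charging dock beside it. Then clamp it there: turn the winged thumbscrew cap clockwise until its clutch first slips on the tight screw, stop at that first slip with no more than an eighth of a turn of slipping, and let go with the clamp left tight. Leave everything else on the console where it stands.

Things in the scene. Friction and masses are not known exactly. Their poses are not given: they have to be found in the camera images.
- rail: Fixed hook rail: aluminium bar 370 mm long, 20 thick, 30 high, its centre line 110 mm above the console, between two steel end brackets (14 mm thick, 56 deep, 140 high, centred 167 mm either side of the middle; feet 90 deep). Origin on the console under the bar's middle; x points away from the robot, y along the bar, z up.
- hanger (a joint): Place of the hanger along the bar, m: 0 at the middle, growing along the rail's +y; it meets the end brackets at +0.125 and -0.125. Slides with about 3 N, stays where left. It is a black plastic saddle 44 mm deep, 70 mm wide along the bar, 50 mm high, a two-rod headphone cradle at its back and the thumbscrew on its upper front edge.
- wing_grip (a point): Grip point on the thumbscrew cap's grey wing, on the screw axis, 13 mm below the wing's top. Wing: 66 mm long (this point's x), 14 thick (y), 38 high (z), on a 50 mm disc whose top is 24 mm below this point. z is the screw axis outwards, leaning 28 deg from vertical to the rail's -x. x, y turn with the cap. Clockwise looking down on the cap (negative about z) tightens; it does not sink.
- clutch (a joint): Slip of the cap on the screw, rad: 0 at first and while both turn together, growing as the cap slips clockwise. The screw turns with 0.04 N m and comes up tight after a turn that differs each time (1.6 to 3.4 rad); then the cap slips on it with a steady drag of 0.40 N m. A lug on the steel collar under the cap's disc is in line with the wing's +x end at no slip.
- clamp_plate (a point): Middle of the underside of the steel clamp plate (86 x 40 x 8 mm) that the screw draws down on the hanger's sloping front face; its ears stand out 8 mm at both sides of the saddle. It lies a few mm off the seat at the start and comes down on it as the screw is tightened.
- clamp_seat (a point): Point on the hanger's sloping face where the middle of the clamp plate comes to lie when the clamp is tight.
- dock_mid (a point): White charging dock, loose: round foot 72 mm wide with an upright slab, 88 mm high; it stands beyond one or other end bracket. Point on its middle, 44 mm up.
- tin_mid (a point): Bystander: plain steel tin, 68 mm wide, 75 mm high, beyond the other end bracket. Its centre.
- remote_mid (a point): Bystander: white remote lying flat, 150 x 42 x 17 mm, long along its y. Its centre.
- votive_mid (a point): Bystander: glass votive holder, 68 mm wide, 65 mm high. Its centre.
- frog_mid (a point): Bystander: green ceramic frog, about 80 mm long, 75 mm high. Its middle, 35 mm up.
- phones_mid (a point): Bystander: headphones lying on the console to the left, about 170 x 150 x 70 mm. Their middle, 20 mm up.
Things that resemble listed ones, but are neither listed nor needed, are in the scene too. What is shaped like the part that bears dock_mid but purple or red is not meant.

How it is judged:
On the way, in this order (a step that is already met when the one before it is completed fails the run):
1. the hanger is slid fully up against the bracket on the dock's side (((y of dock_mid in the frame of rail above 0 m and value of joint hanger above 0.119 m) or (y of dock_mid in the frame of rail below 0 m and value of joint hanger below -0.119 m))), for 0.1 s.
2. there, the thumbscrew is turned tight and its clutch slips (((y of dock_mid in the frame of rail above 0 m and value of joint hanger above 0.119 m) or (y of dock_mid in the frame of rail below 0 m and value of joint hanger below -0.119 m)) and value of joint clutch above 0.12 rad), for 0.1 s.
At the end, for the whole second after the job is handed in: The hanger is within 6 mm of touching the end bracket on the dock's side; the clutch has slipped by 0.12 to 0.85 rad in the tightening direction; the clamp plate is still down, within 1 mm of its seat (all of step 2 and value of joint clutch below 0.85 rad and distance between clamp_plate and clamp_seat below 0.001 m).
It fails at once if the cap is turned on past the first slip (more than 0.85 rad of slip) (value of joint clutch above 0.85 rad).
It fails at once if the dock, tin, remote, votive holder, frog or headphones are moved by more than 30 mm (distance of any of dock_mid, tin_mid, remote_mid, votive_mid, frog_mid, phones_mid from where it was at the start of the episode above 0.03 m).
It also fails if it takes over 70 s, if anything falls off the work surface, if the arm or the gripper's body presses on something with over 40 N, if the wrist force passes 120 N, or if a joint passes its speed limit or range.

## Working session

There is one attempt and no reset: what is moved stays moved. The work goes in short steps, Python scripts to look and compute and a tool call to move; the robot and the scene stay as the last step left them, time stands still between calls to the robot, and variables do not carry over. Pictures are saved under pics/ and viewed, at most 10 in all, crops included, and the job is handed in when it is done.

Besides the shell and the picture viewer there is one more tool, called after "Emit:" as name(argument=value, ...) on one line, values as JSON. arm_command: Moves the arm, as the interface text tells. Its arguments: {"type":"object","properties":{"series":{"type":"array"},"gripper":{"type":"number"}},"required":["series"]}

```bash
mkdir -p pics; cat > h.py <<'E'
import numpy as np, cv2
from cell import manip, eyes, job
from scipy.spatial.transform import Rotation as Ro
def grab(n):
    s=manip.observe(); im=eyes.get_image(n)
    if 'mount' in im:
        T=np.eye(4); T[:3,:3]=Ro.from_euler('xyz',s['orientation']).as_matrix(); T[:3,3]=s['ee_pos']
        W=T@np.array(im['mount']); im['R']=W[:3,:3].T; im['t']=-W[:3,:3].T@W[:3,3]
    im['R']=np.array(im['R']);im['t']=np.array(im['t'])
    return s,im
def ray(im,u,v):
    K=np.array([[im['fx'],0,im['cx']],[0,im['fy'],im['cy']],[0,0,1]])
    d=np.array([im['k1'],0,0,0,0],float)
    p=cv2.undistortPoints(np.array([[[u,v]]],float),K,d,None,None)[0,0]
    w=im['R'].T@np.array([p[0],p[1],1]); return -im['R'].T@im['t'], w/np.linalg.norm(w)
def plane(im,u,v,z):
    o,d=ray(im,u,v); return o+d*(z-o[2])/d[2]
def cross(r1,r2):
    A=sum(np.eye(3)-np.outer(d,d) for o,d in (r1,r2)); b=sum((np.eye(3)-np.outer(d,d))@o for o,d in (r1,r2))
    return np.linalg.solve(A,b)
def proj(im,X):
    K=np.array([[im['fx'],0,im['cx']],[0,im['fy'],im['cy']],[0,0,1]])
    return cv2.projectPoints(np.array([X],float),cv2.Rodrigues(im['R'])[0],im['t'],K,np.array([im['k1'],0,0,0,0],float))[0][0,0]
E
python3 - <<'E'
from h import *
s,a=grab('scene');s,b=grab('top')
cv2.imwrite('pics/s1.png',a['color']);cv2.imwrite('pics/t1.png',b['color'])
import pickle;pickle.dump((a,b),open('v1.pkl','wb'))
print(s); print([{k:np.round(v,3).tolist() for k,v in c.items() if k!='color'} for c in (a,b)])
print(manip.nose_length)
E
```

```text
{'clock': 0.05, 'qpos': array([ 1.21417885,  0.38383618,  0.043842  ,  1.59957434, -0.0178721 ,
        1.16121405, -0.04986414]), 'qd': array([ 0.00121958, -0.00022843, -0.00024269, -0.00144413, -0.00076053,
        0.00127776,  0.0002538 ]), 'effort': array([ 2.42960246e-03, -4.35044146e+01,  1.02988467e+00, -2.50662303e+01,
        1.08440785e-02,  5.89703952e-03, -1.61337056e-05]), 'ee_pos': array([ 0.16611281, -0.62748348,  0.24688633]), 'orientation': array([-3.13895855e+00,  1.70076462e-04,  2.58937003e-01]), 'force': array([ 0.63030178, -0.22012703,  0.59280932]), 'wrist_torque': array([ 0.00626635, -0.02834109,  0.01529614]), 'grasp_force': 0.0, 'finger_gap': 1.0022827020480154}
[{'fx': 419.269, 'fy': 419.269, 'cx': 282.943, 'cy': 206.179, 'k1': -0.083, 'R': [[0.75, 0.662, -0.009], [0.465, -0.536, -0.705], [-0.471, 0.525, -0.709]], 't': [-0.438, -0.143, 1.634]}, {'fx': 485.514, 'fy': 485.514, 'cx': 274.187, 'cy': 210.362, 'k1': -0.096, 'R': [[-0.008, -1.0, 0.02], [-0.997, 0.007, -0.074], [0.073, -0.02, -0.997]], 't': [0.033, 0.543, 1.611]}]
0.017
```

View pics/s1.png

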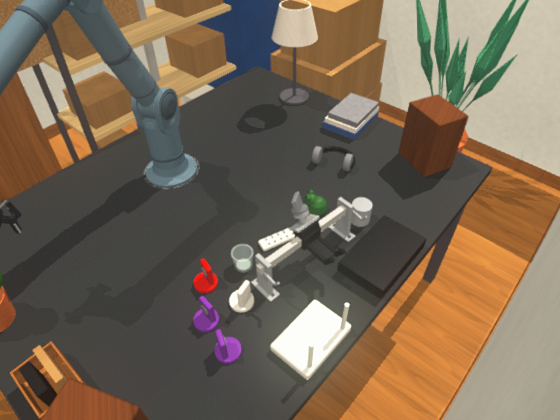

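View pics/t1.png

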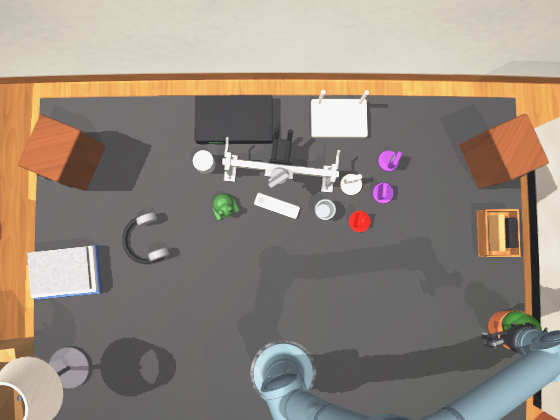

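The top view shows the rail running from (229,165) to (332,178), with the hanger and grey wing near (279,175). The white dock is at (351,183), beyond the right-hand (world -y) bracket. The other shapes like it are purple (390,160), purple (383,193) and red (360,221), all ruled out by colour. The votive is at (325,210) and the tin at (203,161). I'll confirm this in one enlarged crop.

```bash
python3 - <<'E'
from h import *
import pickle;a,b=pickle.load(open('v1.pkl','rb'))
t=cv2.resize(b['color'][130:235,190:400],None,fx=3.8,fy=3.8,interpolation=cv2.INTER_CUBIC)[:300*1]
t=cv2.resize(b['color'][135:215,210:370],(800,400),interpolation=cv2.INTER_CUBIC)
cv2.imwrite('pics/c1.png',t)
c=cv2.resize(a['color'][180:310,225:385],(738,600),interpolation=cv2.INTER_CUBIC)
cv2.imwrite('pics/c2.png',c)
E
```

```text
(no output)
```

View pics/c1.png

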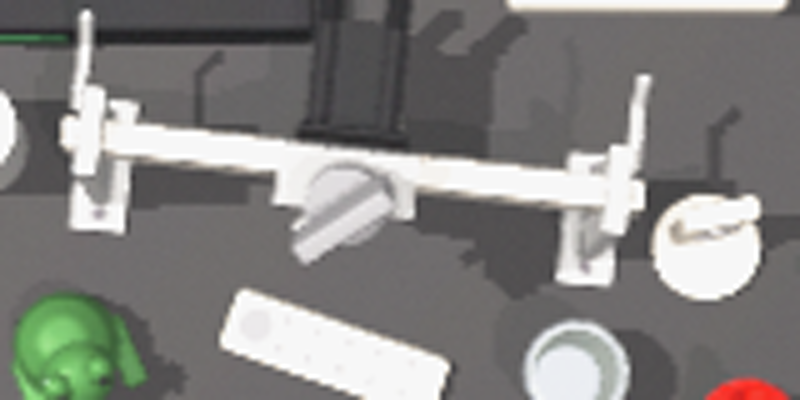

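View pics/c2.png

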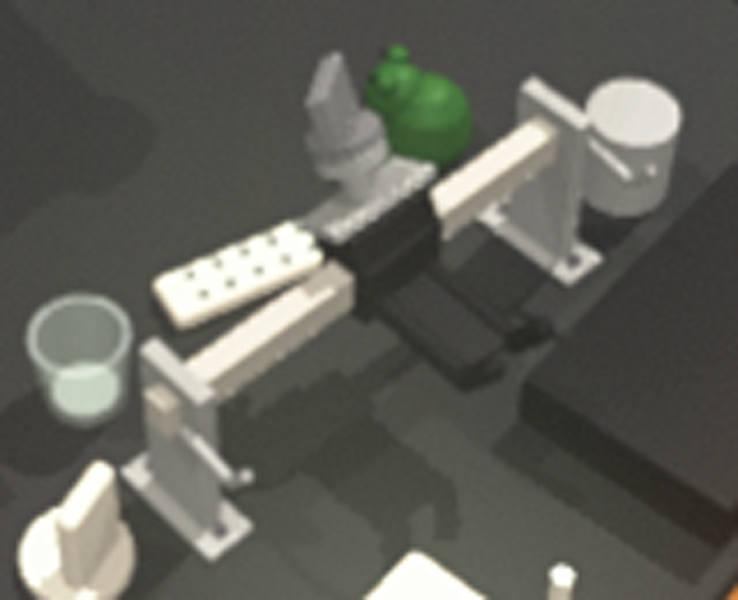

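The crops confirm the white dock beyond the right bracket, at crop 1 (705,245). Bracket tops in crop 1 are at (91,130) and (621,190). The wing ridge runs from (303,248) to (383,196), and the plate and collar sit under the disc.

```bash
python3 - <<'E'
from h import *
import pickle;a,b=pickle.load(open('v1.pkl','rb'))
f=lambda u,v,z:plane(b,210+u/5,135+v/5,z)
L=f(91,130,.14);R=f(621,190,.14); print('br',L,R,np.linalg.norm(L-R),(L+R)/2, 'yaw',np.arctan2(-(L-R)[0],(L-R)[1]))
print('dock',f(705,248,.01),'votive',f(577,365,.06),'frog',f(75,340,.04),'remote',f(335,345,.017))
for z in (.17,.19,.21): print('wing',f(343,222,z),f(303,248,z),f(383,196,z))
g=lambda u,v:ray(a,225+u/4.613,180+v/4.613)
print(cross(ray(b,210+343/5,135+222/5),g(325,85)), cross(ray(b,210+350/5,135+200/5),g(345,145)))
print('brk from scene',plane(a,225+180/4.613,180+368/4.613,.14),plane(a,225+555/4.613,180+100/4.613,.14))
E
```

```text
br [0.68997637 0.17399564 0.14      ] [ 0.65040975 -0.15841704  0.14      ] 0.3347591800434271 [0.67019306 0.0077893  0.14      ] yaw -0.11847122934466607
dock [ 0.62993414 -0.2343638   0.01      ] votive [ 0.54651789 -0.13893646  0.06      ] frog [0.56687055 0.19205419 0.04      ] remote [0.56443026 0.0189559  0.017     ]
wing [0.62677118 0.01744609 0.17      ] [0.61085676 0.04207943 0.17      ] [ 0.6427337  -0.00725179  0.17      ]
wing [0.62400871 0.01804914 0.19      ] [0.60831001 0.04234859 0.19      ] [ 0.63975487 -0.00631397  0.19      ]
wing [0.62124625 0.01865218 0.21      ] [0.60576326 0.04261774 0.21      ] [ 0.63677605 -0.00537615  0.21      ]
[0.61876646 0.01841273 0.22309154] [0.63812535 0.01375532 0.18644015]
brk from scene [ 0.65422344 -0.15627072  0.14      ] [0.69009894 0.17430083 0.14      ]
```

```bash
cat >> h.py <<'E'
YAW=-0.115; O=np.array([.671,.008,0])
xr=np.array([np.cos(YAW),np.sin(YAW),0]); yr=np.array([-np.sin(YAW),np.cos(YAW),0])
th=np.radians(28); zs=-np.sin(th)*xr+np.array([0,0,np.cos(th)])
def Rt(w):  # tool rotation with wing along direction w, closing axis y pointing ahead
    z=-zs; y=np.cross(z,w); y/=np.linalg.norm(y)
    if y[0]<0: y=-y
    return np.column_stack([np.cross(y,z),y,z])
def delta(p,R,s=None):
    s=s or manip.observe(); C=Ro.from_euler('xyz',s['orientation']).as_matrix()
    return np.round(C.T@(np.array(p)-s['ee_pos']),4), np.round(Ro.from_matrix(C.T@R).as_rotvec(),4)
E
python3 - <<'E'
from h import *
w=np.array([.0274,-.048,0]); w[2]=-(w@zs)/zs[2]
G=np.array([.625,.0178,.21])
print(Rt(w)); print(delta(G+.13*zs,Rt(w)), manip.observe()['clock'], G+.13*zs)
E
```

```text
[[-0.47286656  0.74759326  0.4663706 ]
 [ 0.82837938  0.55757116 -0.05387031]
 [-0.30030787  0.36085832 -0.88294759]]
(array([ 0.552 , -0.5289, -0.0766]), array([-0.5523,  0.1392, -1.8485])) 0.1 [0.56437182 0.02480314 0.32478319]
```

Emit:
arm_command(series=[[0.552,-0.529,-0.077,-0.552,0.139,-1.849],[0.552,-0.529,-0.077,-0.552,0.139,-1.849],[0.552,-0.529,-0.077,-0.552,0.139,-1.849],[0.552,-0.529,-0.077,-0.552,0.139,-1.849],[0.552,-0.529,-0.077,-0.552,0.139,-1.849],[0.552,-0.529,-0.077,-0.552,0.139,-1.849],[0.552,-0.529,-0.077,-0.552,0.139,-1.849],[0.552,-0.529,-0.077,-0.552,0.139,-1.849],[0.552,-0.529,-0.077,-0.552,0.139,-1.849],[0.552,-0.529,-0.077,-0.552,0.139,-1.849],[0.552,-0.529,-0.077,-0.552,0.139,-1.849],[0.552,-0.529,-0.077,-0.552,0.139,-1.849],[0.552,-0.529,-0.077,-0.552,0.139,-1.849],[0.552,-0.529,-0.077,-0.552,0.139,-1.849],[0.552,-0.529,-0.077,-0.552,0.139,-1.849],[0.552,-0.529,-0.077,-0.552,0.139,-1.849],[0.552,-0.529,-0.077,-0.552,0.139,-1.849],[0.552,-0.529,-0.077,-0.552,0.139,-1.849],[0.552,-0.529,-0.077,-0.552,0.139,-1.849],[0.552,-0.529,-0.077,-0.552,0.139,-1.849]], gripper=-1)

```text
clock: 1.77
ee_pos: [0.5666, 0.0312, 0.3268]
orientation: [2.751, 0.307, 2.099]
force: [-0.1, 0.6, 0.7]
finger_gap: 0.999
grasp_force: 0.0
```

```bash
python3 - <<'E'
from h import *
s,b=grab('wrist'); cv2.imwrite('pics/w1.png',b['color'])
import pickle;pickle.dump((s,b),open('w1.pkl','wb'))
print(s['ee_pos'],s['qpos'].round(2)); print(proj(b,[.625,.0178,.21]), proj(b,np.array([.625,.0178,.21])+.013*zs),delta([.5644,.0248,.3248],Rt(np.array([-.4729,.8284,-.3003]))))
E
```

```text
[0.56656722 0.03124247 0.32676342] [ 0.66 -0.08 -0.81  2.02  0.1   0.7   0.36]
[272.32013029 209.09289503] [272.02463088 214.35069079] (array([-0.0019, -0.0025,  0.0004]), array([ 0.0016, -0.0007,  0.0065]))
```

View pics/w1.png

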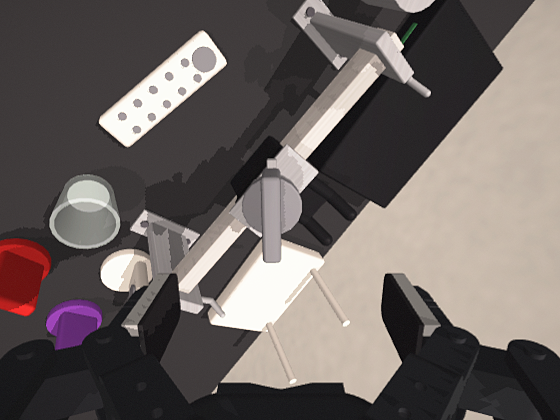

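The wrist view shows the wing top running from about (270,168) to (272,262), aligned with the tool's x. The collar lug is at the far end, near (270,162). My predicted wing centre (272,214) agrees. I'll check the ends and height numerically, then close in.

```bash
python3 - <<'E'
from h import *
import pickle;s,b=pickle.load(open('w1.pkl','rb'));a,t=pickle.load(open('v1.pkl','rb'))
w=np.array([-.4729,.8284,-.3003]);G=np.array([.625,.0178,.21]);n=np.cross(zs,w)
for name,c in (('w',b),('s',a),('t',t)):
    print(name,[proj(c,G+h*zs+k*.033*w+m*.007*n).round(1).tolist() for h,k,m in ((.013,1,1),(.013,1,-1),(.013,-1,1),(.013,-1,-1),(-.025,1,0),(-.025,-1,0))], 'disc',proj(c,G-.024*zs).round(1))
# wing edges in wrist rows
g=cv2.cvtColor(b['color'],cv2.COLOR_BGR2GRAY).astype(int)
for v in (175,190,215,240,255): print(v,g[v,255:292].tolist())
print('col',g[150:172,268].tolist(),g[225:275,272].tolist())
cv2.imwrite('pics/c3.png',np.hstack([cv2.resize(b['color'][140:280,225:320],(380,560),interpolation=cv2.INTER_CUBIC),cv2.resize(a['color'][185:235,280:320],(400,560),interpolation=cv2.INTER_CUBIC)]))
E
```

```text
w [[262.2, 170.0], [282.0, 170.2], [262.8, 255.3], [281.1, 255.4], [272.9, 161.1], [272.7, 236.8]] disc [272.8 200.6]
s [[295.5, 194.4], [300.0, 193.4], [291.5, 204.5], [296.2, 203.5], [301.7, 205.2], [298.0, 215.7]] disc [299.8 210. ]
t [[270.8, 187.2], [268.2, 183.5], [289.4, 175.8], [286.8, 172.0], [270.0, 180.9], [288.2, 169.7]] disc [279.1 175.5]
175 [15, 13, 17, 33, 86, 157, 171, 59, 71, 79, 80, 80, 81, 80, 80, 75, 81, 81, 83, 83, 84, 85, 93, 96, 101, 124, 145, 157, 177, 195, 198, 197, 196, 195, 199, 199, 196]
190 [124, 123, 122, 124, 124, 101, 82, 111, 137, 156, 161, 161, 162, 162, 163, 163, 165, 167, 168, 168, 167, 169, 166, 165, 158, 119, 149, 147, 147, 146, 160, 170, 169, 168, 167, 167, 168]
215 [123, 121, 122, 123, 124, 121, 85, 101, 126, 144, 163, 163, 163, 163, 165, 165, 166, 167, 167, 167, 169, 168, 166, 166, 163, 126, 146, 146, 143, 146, 168, 167, 167, 166, 165, 165, 166]
240 [65, 62, 39, 34, 55, 133, 177, 85, 110, 130, 151, 168, 163, 164, 165, 166, 165, 165, 167, 168, 168, 169, 169, 166, 161, 145, 177, 201, 178, 156, 144, 111, 55, 38, 45, 50, 53]
255 [172, 172, 180, 182, 203, 234, 252, 227, 75, 121, 145, 167, 164, 165, 165, 164, 164, 166, 166, 166, 168, 168, 169, 165, 159, 153, 227, 255, 254, 252, 252, 252, 252, 252, 252, 252, 252]
col [20, 21, 20, 19, 20, 18, 16, 9, 86, 131, 177, 204, 201, 199, 204, 209, 210, 199, 139, 70, 79, 79] [167, 166, 167, 168, 166, 167, 167, 165, 166, 166, 166, 166, 167, 165, 166, 165, 165, 166, 166, 167, 165, 164, 165, 166, 166, 166, 165, 165, 166, 166, 166, 165, 166, 166, 166, 167, 155, 147, 247, 255, 253, 252, 252, 252, 252, 252, 252, 252, 252, 252]
```

View pics/c3.png

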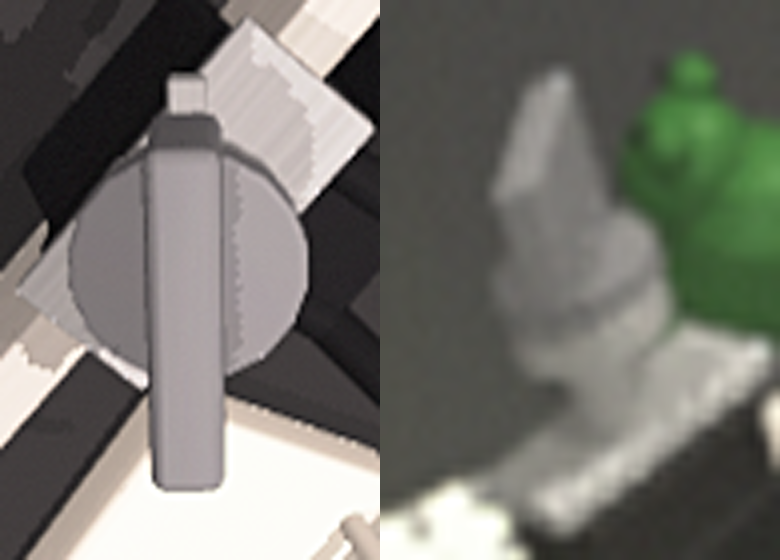

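```bash
python3 - <<'E'
from h import *
import pickle;s,b=pickle.load(open('w1.pkl','rb'));a,t=pickle.load(open('v1.pkl','rb'))
w=np.array([-.4729,.8284,-.3003]);G=np.array([.6276,.0133,.2116])
for c in (b,a,t): print(proj(c,G+.013*zs).round(1))
P=cross(ray(b,271.3,219.5),ray(a,294.7,197.1)); P2=cross(ray(b,271.3,219.5),ray(t,279.1,178.9));print('tri',P-.013*zs,P2-.013*zs)
P=(P-.013*zs);print('local',(P-O)@xr,(P-O)@yr)
Gc=P
for d in (.04,-.000): print(delta(Gc+d*zs,Rt(w)))
E
```

```text
[272.  221.3]
[295.5 199.7]
[280.3 178.7]
tri [0.62224909 0.01632269 0.21620014] [0.62618417 0.01581676 0.21236102]
local -0.04938390200206404 0.00267371280131423
(array([-0.0037, -0.0033,  0.0838]), array([ 0.0016, -0.0007,  0.0065]))
(array([-0.0037, -0.0033,  0.1238]), array([ 0.0016, -0.0007,  0.0065]))
```

Emit:
arm_command(series=[[-0.002,0,0.02,0,0,0],[-0.002,0,0.04,0,0,0],[-0.002,0,0.06,0,0,0],[-0.002,0,0.07,0,0,0],[-0.002,0,0.07,0,0,0],[-0.002,0,0.07,0,0,0]])

```text
clock: 2.32
ee_pos: [0.5969, 0.0169, 0.2625]
orientation: [2.758, 0.306, 2.089]
force: [0.2, -0.1, -0.2]
finger_gap: 0.998
grasp_force: 0.0
```

```bash
python3 - <<'E'
from h import *
w=np.array([-.4729,.8284,-.3003])
s,b=grab('wrist'); cv2.imwrite('pics/w2.png',b['color'])
G=np.array([.6245,.016,.214]);print(s['ee_pos'],delta(G+.004*zs,Rt(w)))
n=np.cross(zs,w)
print([proj(b,G+h*zs+k*.033*w+m*.007*n).round(1).tolist() for h,k,m in ((.013,1,1),(.013,1,-1),(.013,-1,1),(.013,-1,-1))])
E
```

```text
[0.59692415 0.01692489 0.26251492] (array([0.0011, 0.0015, 0.0526]), array([-0.0024,  0.0023,  0.0002]))
[[272.8, 190.0], [301.0, 190.0], [273.7, 305.3], [298.9, 305.4]]
```

View pics/w2.png

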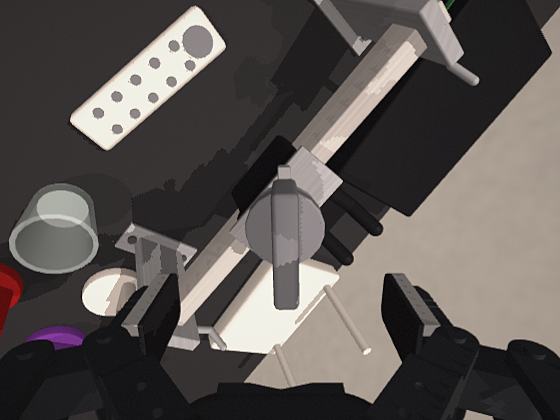

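The wing top spans u 273–298 and v about 188–309, matching the prediction (273–300, 190–305). I'll descend and grip.

Emit:
arm_command(series=[[0,0.001,0.02,0,0,0],[0,0.001,0.035,0,0,0],[0,0.001,0.045,0,0,0],[0,0.001,0.052,0,0,0],[0,0.001,0.052,0,0,0],[0,0.001,0.052,0,0,0]])

```text
clock: 2.87
ee_pos: [0.6233, 0.0162, 0.2192]
orientation: [2.754, 0.308, 2.09]
force: [0.6, 0.1, 0.4]
finger_gap: 1.003
grasp_force: 0.0
```

Emit:
arm_command(series=[[0,0,0,0,0,0],[0,0,0,0,0,0],[0,0,0,0,0,0],[0,0,0,0,0,0],[0,0,0,0,0,0],[0,0,0,0,0,0],[0,0,0,0,0,0],[0,0,0,0,0,0],[0,0,0,0,0,0],[0,0,0,0,0,0],[0,0,0,0,0,0],[0,0,0,0,0,0]], gripper=1)

```text
clock: 3.87
ee_pos: [0.6226, 0.0162, 0.2186]
orientation: [2.756, 0.308, 2.09]
force: [-5.6, -0.4, 4.1]
finger_gap: 0.155
grasp_force: 59.0
```

```bash
python3 - <<'E'
from h import *
s=manip.observe(); C=Ro.from_euler('xyz',s['orientation']).as_matrix()
print(s['ee_pos'],s['force'],s['wrist_torque'],s['finger_gap'],s['grasp_force'],s['qpos'].round(2))
print('rail y in tool',C.T@(-yr), 'y',(s['ee_pos']-O)@yr)
E
```

```text
[0.62257298 0.01619692 0.21861882] [-5.63461354 -0.36097982  4.1268433 ] [-0.03919466  1.00263445 -0.1034609 ] 0.15460146687602339 59.025124311447144 [ 0.56  0.22 -0.77  2.03  0.57  0.55 -0.02]
rail y in tool [-0.76765729 -0.64085174  0.00336696] y 0.0025859323273187216
```

Emit:
arm_command(series=[[-0.0077,-0.0064,0,0,0,0],[-0.0154,-0.0128,0,0,0,0],[-0.023,-0.0192,0,0,0,0],[-0.0307,-0.0256,0,0,0,0],[-0.0384,-0.032,0,0,0,0],[-0.0461,-0.0385,0,0,0,0],[-0.0537,-0.0449,0,0,0,0],[-0.0614,-0.0513,0,0,0,0],[-0.0691,-0.0577,0,0,0,0],[-0.0768,-0.0641,0,0,0,0],[-0.0844,-0.0705,0,0,0,0],[-0.0898,-0.075,0,0,0,0],[-0.0898,-0.075,0,0,0,0]])

```text
clock: 4.95
ee_pos: [0.6089, -0.1005, 0.2186]
orientation: [2.756, 0.307, 2.09]
force: [-5.4, 0.5, 4.8]
finger_gap: 0.155
grasp_force: 60.2
```

```bash
cat > st.py <<'E'
from h import *
s=manip.observe(); C=Ro.from_euler('xyz',s['orientation']).as_matrix()
print(s['clock'],s['ee_pos'].round(4),'F',s['force'].round(1),'rail',np.round([s['force']@xr,s['force']@yr],1),'T',s['wrist_torque'].round(3),'Tz',s['wrist_torque']@zs,'gap',s['finger_gap'],s['grasp_force'],s['qpos'].round(2))
print('-yr in tool',(C.T@(-yr)).round(3), 'rail xy',(s['ee_pos']-O)@xr,(s['ee_pos']-O)@yr,'axis err',np.degrees(np.arccos(-C[:,2]@zs)))
E
python3 st.py
```

```text
4.95 [ 0.6089 -0.1005  0.2186] F [-5.4  0.5  4.8] rail [-5.4 -0.1] T [-0.086  0.999 -0.048] Tz 0.05177985801365235 gap 0.1547818085404065 60.22231578826904 [ 0.84  0.21 -0.81  2.04  0.36  0.49  0.38]
-yr in tool [-0.768 -0.64   0.003] rail xy -0.04927458217977566 -0.11491983083500763 axis err 0.1779842972836956
```

Emit:
arm_command(series=[[-0.0015,-0.0013,0,0,0,0],[-0.0031,-0.0026,0,0,0,0],[-0.0046,-0.0038,0,0,0,0],[-0.0061,-0.0051,0,0,0,0],[-0.0061,-0.0051,0,0,0,0]])

```text
clock: 5.37
ee_pos: [0.6082, -0.1064, 0.2186]
orientation: [2.756, 0.306, 2.092]
force: [-5.5, 2.0, 4.6]
finger_gap: 0.158
grasp_force: 60.1
```

Emit:
arm_command(series=[[-0.0008,-0.0006,0,0,0,0],[-0.0015,-0.0013,0,0,0,0],[-0.0023,-0.0019,0,0,0,0],[-0.0023,-0.0019,0,0,0,0]])

```text
clock: 5.7
ee_pos: [0.6078, -0.109, 0.2186]
orientation: [2.755, 0.306, 2.092]
force: [-5.0, 3.4, 4.2]
finger_gap: 0.157
grasp_force: 60.1
```

```bash
python3 st.py
```

```text
5.7 [ 0.6078 -0.109   0.2186] F [-5.   3.4  4.2] rail [-5.3  2.8] T [0.534 0.961 0.218] Tz -0.004623755111469732 gap 0.1565547010700907 60.06111145019531 [ 0.86  0.21 -0.81  2.04  0.35  0.49  0.41]
-yr in tool [-0.767 -0.642  0.001] rail xy -0.04931595253172605 -0.12342457952988416 axis err 0.06273220510096714
```

Emit:
arm_command(series=[[-0.0008,-0.0006,0,0,0,0],[-0.0015,-0.0013,0,0,0,0],[-0.0023,-0.0019,0,0,0,0],[-0.0023,-0.0019,0,0,0,0]])

```text
clock: 6.03
ee_pos: [0.6075, -0.1119, 0.2186]
orientation: [2.756, 0.306, 2.092]
force: [-4.8, 2.6, 5.6]
finger_gap: 0.15
grasp_force: 60.1
```

Emit:
arm_command(series=[[-0.0008,-0.0006,0,0,0,0],[-0.0015,-0.0013,0,0,0,0],[-0.0015,-0.0013,0,0,0,0]])

```text
clock: 6.28
ee_pos: [0.6075, -0.1123, 0.2186]
orientation: [2.754, 0.305, 2.093]
force: [-5.2, 5.6, 4.3]
finger_gap: 0.153
grasp_force: 60.1
```

```bash
python3 st.py
```

```text
6.2833 [ 0.6075 -0.1123  0.2186] F [-5.2  5.6  4.3] rail [-5.8  5. ] T [0.967 0.886 0.39 ] Tz -0.05893927502409678 gap 0.1534139774353299 60.10940909385681 [ 0.87  0.21 -0.82  2.04  0.34  0.49  0.43]
-yr in tool [-0.766 -0.642 -0.001] rail xy -0.04930688575766412 -0.1267491666208028 axis err 0.08177569921280346
```

Emit:
arm_command(series=[[-0.0008,-0.0006,0,0,0,0],[-0.0015,-0.0013,0,0,0,0],[-0.0023,-0.0019,0,0,0,0],[-0.0023,-0.0019,0,0,0,0],[-0.0023,-0.0019,0,0,0,0]])

```text
clock: 6.7
ee_pos: [0.6075, -0.1125, 0.2186]
orientation: [2.753, 0.304, 2.096]
force: [-5.5, 8.6, 3.8]
finger_gap: 0.157
grasp_force: 60.1
```

```bash
python3 st.py
```

```text
6.7 [ 0.6075 -0.1125  0.2186] F [-5.5  8.6  3.8] rail [-6.4  7.9] T [1.571 0.905 0.703] Tz -0.06331020918303597 gap 0.15677985804493152 60.14648258686066 [ 0.88  0.21 -0.82  2.04  0.33  0.49  0.44]
-yr in tool [-0.765 -0.644 -0.004] rail xy -0.049293053037436946 -0.126986785044987 axis err 0.2505549395191376
```

Emit:
arm_command(series=[[0.001,0.001,0,0,0,0.1],[0.001,0.001,0,0,0,0.2],[0.001,0.001,0,0,0,0.3],[0.001,0.001,0,0,0,0.4],[0.001,0.001,0,0,0,0.5],[0.001,0.001,0,0,0,0.6],[0.001,0.001,0,0,0,0.6]])

```text
clock: 7.28
ee_pos: [0.6074, -0.1124, 0.2186]
orientation: [2.656, 0.043, 1.541]
force: [-4.3, 6.0, 4.2]
finger_gap: 0.152
grasp_force: 60.0
```

```bash
python3 st.py
```

```text
7.2833 [ 0.6074 -0.1124  0.2186] F [-4.3  6.   4.2] rail [-5.   5.5] T [1.194 0.998 0.516] Tz -0.047892748435498934 gap 0.15188824430317416 60.04780411720276 [ 0.77  0.19 -0.7   2.04  0.27  0.48 -0.12]
-yr in tool [-0.995 -0.095 -0.002] rail xy -0.04940792578227706 -0.12694856176384997 axis err 0.15481299363541126
```

Emit:
arm_command(series=[[0,0,0,0,0,0.1],[0,0,0,0,0,0.2],[0,0,0,0,0,0.3],[0,0,0,0,0,0.4],[0,0,0,0,0,0.5],[0,0,0,0,0,0.6],[0,0,0,0,0,0.7],[0,0,0,0,0,0.8],[0,0,0,0,0,0.9],[0,0,0,0,0,0.9]])

```text
clock: 8.12
ee_pos: [0.6072, -0.1124, 0.2184]
orientation: [2.791, -0.345, 0.714]
force: [-5.1, 6.3, 4.6]
finger_gap: 0.155
grasp_force: 60.1
```

```bash
python3 st.py
```

```text
8.1167 [ 0.6072 -0.1124  0.2184] F [-5.1  6.3  4.6] rail [-5.8  5.7] T [1.275 1.09  0.533] Tz -0.06470863801181374 gap 0.15463701484189257 60.137606263160706 [ 0.63  0.17 -0.55  2.05  0.19  0.47 -0.96]
-yr in tool [-0.694  0.72  -0.002] rail xy -0.04958192374850442 -0.12695273707763763 axis err 0.17603721711582881
```

Emit:
arm_command(series=[[0,0,0,0,0,0.1],[0,0,0,0,0,0.2],[0,0,0,0,0,0.2]])

```text
clock: 8.37
ee_pos: [0.6071, -0.1124, 0.2184]
orientation: [2.867, -0.407, 0.509]
force: [-5.8, 6.7, 4.9]
finger_gap: 0.152
grasp_force: 60.2
```

```bash
python3 st.py
```

```text
8.3667 [ 0.6071 -0.1124  0.2184] F [-5.8  6.7  4.9] rail [-6.6  6. ] T [1.25  1.148 0.594] Tz 0.0037988452508471698 gap 0.15173896248436097 60.15666604042053 [ 0.6   0.16 -0.51  2.05  0.18  0.47 -1.15]
-yr in tool [-0.537  0.844 -0.003] rail xy -0.04964347063520236 -0.1268967522679492 axis err 0.18661918773741787
```

Emit:
arm_command(series=[[0,0,0,0,0,0.1],[0,0,0,0,0,0.2],[0,0,0,0,0,0.2]])

```text
clock: 8.62
ee_pos: [0.6071, -0.1124, 0.2184]
orientation: [2.957, -0.453, 0.295]
force: [-5.5, 6.2, 6.0]
finger_gap: 0.152
grasp_force: 60.2
```

```bash
python3 st.py
```

```text
8.6167 [ 0.6071 -0.1124  0.2184] F [-5.5  6.2  6. ] rail [-6.2  5.5] T [1.301 1.123 0.583] Tz -0.031580883264455066 gap 0.15192300577309517 60.168301463127136 [ 0.57  0.16 -0.48  2.05  0.16  0.47 -1.33]
-yr in tool [-0.358  0.934 -0.003] rail xy -0.04967067454448086 -0.12689055988113598 axis err 0.1922354373313543
```

Emit:
arm_command(series=[[0,0,0,0,0,0.1],[0,0,0,0,0,0.2],[0,0,0,0,0,0.2]])

```text
clock: 8.87
ee_pos: [0.6071, -0.1123, 0.2184]
orientation: [3.057, -0.48, 0.073]
force: [-6.8, 7.6, 4.6]
finger_gap: 0.154
grasp_force: 60.2
```

```bash
python3 st.py
```

```text
8.8667 [ 0.6071 -0.1123  0.2184] F [-6.8  7.6  4.6] rail [-7.6  6.7] T [1.331 1.107 0.602] Tz -0.029097339857100505 gap 0.15358053095533722 60.176289081573486 [ 0.54  0.16 -0.45  2.05  0.15  0.46 -1.52]
-yr in tool [-0.166  0.986 -0.003] rail xy -0.049675743351862166 -0.12684653262699147 axis err 0.1961000121333079
```

Emit:
arm_command(series=[[0,0,0,0,0,0.1],[0,0,0,0,0,0.2],[0,0,0,0,0,0.2]])

```text
clock: 9.12
ee_pos: [0.6071, -0.1122, 0.2184]
orientation: [-3.122, -0.486, -0.151]
force: [-6.1, 7.2, 4.3]
finger_gap: 0.156
grasp_force: 60.2
```

```bash
python3 st.py
```

```text
9.1167 [ 0.6071 -0.1122  0.2184] F [-6.1  7.2  4.3] rail [-6.9  6.4] T [1.241 1.141 0.65 ] Tz 0.05647328787625694 gap 0.15611292495675994 60.18045902252197 [ 0.51  0.15 -0.42  2.05  0.14  0.46 -1.71]
-yr in tool [ 0.032  0.999 -0.003] rail xy -0.049724578024267496 -0.12676487950538062 axis err 0.1975190033949853
```

Emit:
arm_command(series=[[0,0,0,0,0,0.1],[0,0,0,0,0,0.2],[0,0,0,0,0,0.2]])

```text
clock: 9.37
ee_pos: [0.607, -0.1122, 0.2183]
orientation: [-3.018, -0.472, -0.376]
force: [-5.9, 6.2, 5.4]
finger_gap: 0.155
grasp_force: 60.2
```

```bash
python3 st.py
```

```text
9.3667 [ 0.607  -0.1122  0.2183] F [-5.9  6.2  5.4] rail [-6.6  5.5] T [1.275 1.221 0.637] Tz 0.033687181668256974 gap 0.1553027335631673 60.18280863761902 [ 0.48  0.15 -0.39  2.05  0.13  0.46 -1.9 ]
-yr in tool [ 0.23   0.973 -0.003] rail xy -0.04974305982232745 -0.12669558848513604 axis err 0.2016879013067842
```

Emit:
arm_command(series=[[0,0,0,0,0,0.1],[0,0,0,0,0,0.15],[0,0,0,0,0,0.15]])

```text
clock: 9.62
ee_pos: [0.6071, -0.1121, 0.2183]
orientation: [-2.946, -0.448, -0.539]
force: [-4.6, 7.1, 4.8]
finger_gap: 0.151
grasp_force: 60.2
```

```bash
python3 st.py
```

```text
9.6167 [ 0.6071 -0.1121  0.2183] F [-4.6  7.1  4.8] rail [-5.3  6.5] T [1.271 1.136 0.798] Tz 0.17283683032563854 gap 0.15100131676248843 60.209773778915405 [ 0.46  0.15 -0.37  2.06  0.12  0.46 -2.04]
-yr in tool [ 0.371  0.929 -0.003] rail xy -0.04972639484280005 -0.12668013263427738 axis err 0.20190576030557647
```

Emit:
arm_command(series=[[0,0,0,0,0,0.05],[0,0,0,0,0,0.1],[0,0,0,0,0,0.1]])

```text
clock: 9.87
ee_pos: [0.6071, -0.1121, 0.2183]
orientation: [-2.9, -0.426, -0.646]
force: [-5.9, 6.8, 4.8]
finger_gap: 0.15
grasp_force: 60.2
```

```bash
python3 st.py
```

```text
9.8667 [ 0.6071 -0.1121  0.2183] F [-5.9  6.8  4.8] rail [-6.6  6.1] T [1.266 1.154 0.752] Tz 0.13556640791741373 gap 0.14995676888837356 60.21659553050995 [ 0.45  0.15 -0.35  2.06  0.11  0.46 -2.14]
-yr in tool [ 0.461  0.887 -0.003] rail xy -0.049735508277211106 -0.12666996413697365 axis err 0.20287795935204456
```

Emit:
arm_command(series=[[0,0,0,0,0,0.05],[0,0,0,0,0,0.1],[0,0,0,0,0,0.1]])

```text
clock: 10.12
ee_pos: [0.6071, -0.1121, 0.2184]
orientation: [-2.858, -0.4, -0.752]
force: [-5.1, 7.2, 5.3]
finger_gap: 0.151
grasp_force: 60.2
```

```bash
python3 st.py; python3 - <<'E'
from h import *
s,b=grab('wrist'); cv2.imwrite('pics/w3.png',cv2.resize(b['color'][150:420,130:430],(660,594),interpolation=cv2.INTER_CUBIC))
E
```

```text
10.1167 [ 0.6071 -0.1121  0.2184] F [-5.1  7.2  5.3] rail [-5.8  6.6] T [1.213 1.127 0.793] Tz 0.1954180946308034 gap 0.15112488396986154 60.214542746543884 [ 0.43  0.15 -0.34  2.06  0.11  0.46 -2.24]
-yr in tool [ 0.548  0.837 -0.003] rail xy -0.04971817719359117 -0.12665774653945672 axis err 0.2049664486576409
```

View pics/w3.png

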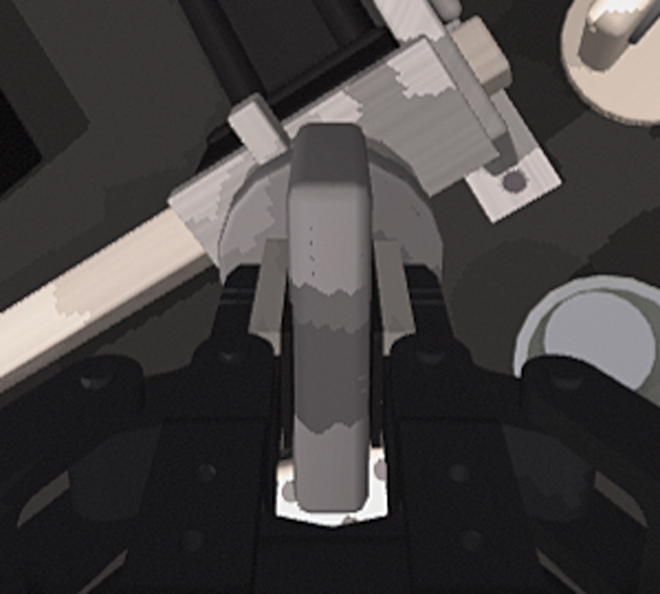

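The lug (crop 258,130) now stands counter-clockwise of the wing's end (330,125), so the clutch has slipped. I'll measure the angle.

```bash
python3 - <<'E'
from h import *
import pickle
s,b=grab('wrist'); C=Ro.from_euler('xyz',s['orientation']).as_matrix()
ax=-C[:,2]; G=s['ee_pos']-.004*ax
def ang(b,C,G,pts):
  for h in (.024,.034,.042,.05):
    out=[]
    for u,v in pts:
        o,d=ray(b,u,v); c=G-h*ax; P=o+d*(((c-o)@ax)/(d@ax)); q=C.T@(P-c); out.append((round(np.hypot(q[0],q[1])*1e3,1),round(np.arctan2(q[1],q[0]),3)))
    print(h,out)
f=lambda x,y:(130+x/2.2,150+y/2.2)
print('lug tip mid, lug body mid, wing end'); ang(b,C,G,[f(241,104),f(262,135),f(280,160),f(330,128)])
s0,b0=pickle.load(open('w1.pkl','rb')); C0=Ro.from_euler('xyz',s0['orientation']).as_matrix(); ax=-C0[:,2]
print('ref'); ang(b0,C0,np.array([.6245,.016,.214]),[(225+188/4,140+76/4),(225+188/4,140+100/4)])
E
```

```text
lug tip mid, lug body mid, wing end
0.024 [(np.float64(39.2), np.float64(-0.48)), (np.float64(31.3), np.float64(-0.462)), (np.float64(24.6), np.float64(-0.429)), (np.float64(29.5), np.float64(0.014))]
0.034 [(np.float64(37.4), np.float64(-0.543)), (np.float64(28.9), np.float64(-0.54)), (np.float64(21.8), np.float64(-0.526)), (np.float64(26.4), np.float64(0.015))]
0.042 [(np.float64(36.0), np.float64(-0.598)), (np.float64(27.1), np.float64(-0.612)), (np.float64(19.7), np.float64(-0.624)), (np.float64(23.9), np.float64(0.017))]
0.05 [(np.float64(34.8), np.float64(-0.656)), (np.float64(25.6), np.float64(-0.694)), (np.float64(17.8), np.float64(-0.743)), (np.float64(21.5), np.float64(0.019))]
ref
0.024 [(np.float64(37.9), np.float64(-0.014)), (np.float64(33.1), np.float64(-0.017))]
0.034 [(np.float64(36.3), np.float64(-0.021)), (np.float64(31.3), np.float64(-0.026))]
0.042 [(np.float64(35.0), np.float64(-0.028)), (np.float64(29.9), np.float64(-0.034))]
0.05 [(np.float64(33.7), np.float64(-0.035)), (np.float64(28.4), np.float64(-0.043))]
```

Slip is about 0.55 rad (the lug radius is consistent at a collar depth of 34–42 mm), which is inside 0.12–0.85. I'll stop turning, release and back off along the axis.

Emit:
arm_command(series=[[0,0,0,0,0,0],[0,0,0,0,0,0],[0,0,0,0,0,0],[0,0,0,0,0,0],[0,0,0,0,0,0],[0,0,0,0,0,0],[0,0,0,0,0,0],[0,0,0,0,0,0],[0,0,0,0,0,0],[0,0,0,0,0,0]], gripper=-1)

```text
clock: 11.05
ee_pos: [0.6077, -0.1172, 0.2188]
orientation: [-2.858, -0.404, -0.758]
force: [-0.3, 1.3, 0.1]
finger_gap: 1.0
grasp_force: 0.0
```

Emit:
arm_command(series=[[0,0,-0.01,0,0,0],[0,0,-0.03,0,0,0],[0,0,-0.05,0,0,0],[0,0,-0.07,0,0,0],[0,0,-0.09,0,0,0],[0,0,-0.11,0,0,0],[0,0,-0.11,0,0,0],[0,0,-0.11,0,0,0]])

```text
clock: 11.72
ee_pos: [0.5568, -0.1111, 0.3182]
orientation: [-2.856, -0.408, -0.758]
force: [0.1, -0.8, 0.1]
finger_gap: 0.997
grasp_force: 0.0
```

```bash
python3 st.py; python3 - <<'E'
from h import *
s,b=grab('wrist'); cv2.imwrite('pics/w4.png',b['color'])
E
```

```text
11.7167 [ 0.5568 -0.1111  0.3182] F [ 0.1 -0.8  0.1] rail [ 0.2 -0.8] T [0.079 0.455 0.044] Tz 0.026875617269339905 gap 0.9970214481397909 0.0 [ 0.49 -0.08 -0.34  2.05 -0.05  0.67 -2.1 ]
-yr in tool [0.551 0.835 0.003] rail xy -0.09977119617737415 -0.131420194827636 axis err 0.31244926361145703
```

View pics/w4.png

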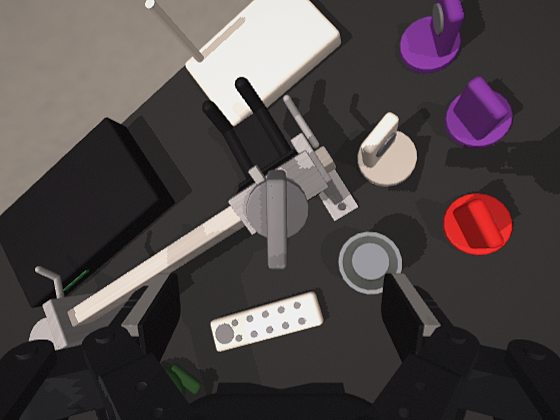

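The hanger sits against the dock-side bracket, with the plate's ear next to the bracket at (305,160). The lug (256,172) is still offset from the wing's end (277,175), and the wing is free of the fingers. The dock, votive and remote are where they were.

```bash
python3 -c "
from cell import job; print(job.finish_job())"
```

```text
the job is handed in; nothing more can be done
None
```

I slid the hanger against the dock-side bracket, tightened the clamp to its first slip (about 0.55 rad by the lug, limit 0.85), released it and handed the job in; no verdict came back, and I didn't measure the clamp-plate gap.

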